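# Find the heavy side of a burnishing wheel

## Robot

A 6-joint arm with a two-finger parallel gripper is mounted at the origin on the work surface. World frame = base frame: x ahead of the robot, y to its left, z up, the work surface at z = 0. Lengths are in mm, angles in rad, forces in N, time in s.
With the tool pointing down it reaches from about 350 to 975 mm from the base axis. Payload 7.1 kg.
Tool frame: the origin (TCP) lies at the very end of the fingers, on their centre line; the grasp point (between the pads) lies 19 mm behind it (ctrl.grip_depth is the distance from the TCP to the grasp point, in mm); x points along the fingers, z is the direction in which the jaws open and shut, and the axes are right-handed (so a half turn about x gives the same grasp; the last joint's range is limited). The gripper opens to 88 mm and grips with 3 to 60 N. Pads are 20 mm wide; open, the fingers measure 115 mm over their backs; the gripper's body (75 mm by 178 mm) begins 61 mm behind the grasp point.
Start: joints at [1.137, 0.423, 1.63, -0, 1.089, -0.019], TCP at [251.847, 571.995, 222.675] pointing down, gripper open.
Joint ranges: [-3, 3], [-0.9, 2.11], [0.09, 2.58], [-1.31, 4.45], [0.11, 2.69], [-2.54, 2.54]. Speed limits (rad/s): [2.39, 2.39, 3.01, 3.14, 3.14, 3.14].

## Interface

Orientations are given as a rotation vector (axis times angle).
In Python, from workcell import ctrl gives the robot as it stands. The module is installed in compiled form; this text tells all that it offers.
- The arm moves only by the tool send_rows, never from a script. Its argument "rows" is a list of rows, each a list of 4 numbers: the shift along the tool's x, y, z in mm, then the turn about the tool's x in rad. In form: [[x, y, z, turn], ...]. A call has 1 to 10 rows; each row shifts and turns the pose as measured when the row begins, along the tool's axes as they then stand; what a row does not reach is not made up. A row lasts 1/12 s, in which the tool goes at most 41.7 mm and 7.16 degrees, less where a joint would pass 70% of its speed; a pose out of reach is approached as far as the arm can. A call with a gripper value outside its range is refused whole. "fingers" is the opening, from 0 (shut) to 1 (fully open), set as the call begins (left out, the last holds). The fingers move at their own pace and stop on an object; the grip force is fixed at half the most. Time passes only in rows, so rows that do not move let the fingers close. It gives the time, the measured TCP pose, the force and the opening at its end, in the units of the state.
- ctrl.get_obs(): the state, without advancing time (a new reading comes with each control period).
- ctrl.get_image(name): name is "scene" or "top" or "wrist"; returns a dict with "img" (420x560x3 uint8, red, green, blue), "depth" (420x560 float32, mm along the optical axis (not along the pixel's ray), 0 where there is no reading), "mtx" (3x3 intrinsics, pixels), "world_from_camera" (4x4, takes a point from camera to world coordinates). Camera axes: x right, y down, z forward; pixel columns grow to the right and rows downward; lengths in mm; the calibration is good to about 2 mm. A picture is of the moment at which its call begins.
- ctrl.close_job(): hands the job in, once; it reports no verdict.
The state is a dict: "t": time; "qpos": joint angles; "qvel": joint speeds; "joint_torque": joint torques, N m; "ee_pos": TCP position; "orientation": TCP orientation; "ft_force": force on the tool from outside, world axes, zero at the start; "moment": the same for the moment, N m; "width": finger opening in mm.
Only numpy, scipy, OpenCV 4.12 (cv2) and the standard library are available. Lean on these libraries where they do the work, as an engineer would, in place of code of your own. Each camera call takes 0.05 s, during which the arm holds its last target.

## Task

The wooden edge-burnishing wheel shakes because one side of it is heavier, though nothing on it shows which. Pull its tray out from under the clear guard all the way to the stop, then crank the wheel round by hand to feel where the heavy side is and bring that side straight down. Finish while still gripping the crank's black handle and holding the wheel still there, so that the light side on top can be marked; leave the tray fully out and the other things on the bench where they are.

Things in the scene. Friction and masses are not known exactly. Their poses are not given: they have to be found in the camera images.
- rig: The fixed rig: runners and, over their far part, a clear guard (frame 250 mm wide, 236 mm high, open in front). Origin on the bench straight below the point hub when the tray is fully out; x = the way the tray goes in, away from the robot; y left, z up. The guard's front is at x = 154 mm, so with the tray in it is 119 mm beyond the pull post.
- tray (a joint): Plywood tray (285 x 200 mm, top 44 mm above the bench) that carries the wheel and slides on runners towards the robot, out from under the guard. Value in m: 0 fully in, 0.15 at the outer stop. It slides stiffly (6 N) and stays where it is left.
- pull_post (a point): Middle of the upright brass pull post at the tray's front end: round, 24 mm thick, 60 mm high, standing on the tray (from 44 to 104 mm above the bench; this point is at 74 mm), with a rounded head. Axes: x = the way the tray goes in, y = left, z up. Moves with the tray. The near end of the crank handle is 75 mm behind it, higher up.
- hub (a point): Centre of the circle that the middle of the crank handle makes: a point on the wheel's level axle line, 135 mm above the bench, 115 mm behind the pull post. Moves with the tray, does not turn with the wheel. Axes: x = along the axle, away from the robot; y = left seen from the robot; z up. The wheel's near face is 55 mm further along x.
- wheel (a joint): Turn of the wooden wheel (150 mm across, 32 mm thick) in rad, no end stops: 0 with the crank handle straight above the axle, growing clockwise seen from the robot (+1.57: handle level with the axle on the right; 3.14: straight below). The bearing drags evenly, 0.32 N m (6 N at the handle), so the wheel stays wherever it is left.
- wheel_face (a point): Centre of the wheel's near face; turns with the wheel. A heavy spot is sealed unseen inside the wheel, about 50 mm off the axle, at another angle from the handle each time. Its weight alone turns the wheel with 0.17 to 0.26 N m (3 to 5 N at the handle) when it is level with the axle, nothing when straight above or below. The handle is counterbalanced.
- crank_grip: Black crank handle: a round sleeve 18 mm thick and 80 mm long, turning freely on its pin, level, parallel to the axle, sticking out from the wheel's near face towards the robot. Origin at its centre, 55 mm from the axle line; x along the sleeve, away from the robot; its other axes spin and mean nothing.
- wax_tin: Round metal wax tin, 68 mm wide, 30 mm high, beside the rig; to be left alone. Origin under its centre.
- awl: Awl with wooden handle lying beside the rig, 135 mm long, 29 mm high; to be left alone. Origin on the bench under it.
- thread_spool: Thread spool, 54 mm wide, 60 mm high; to be left alone. Origin under its centre.
- glue_jar: Glue jar, 68 mm wide, 100 mm high; to be left alone. Origin under its centre.
- mallet: Wooden mallet lying on the bench, head 56 x 85 mm, 225 mm long; to be left alone. Origin under its head.
- brush_cup: Blue cup with brushes, 72 mm wide, 165 mm high; to be left alone. Origin under its centre.

How it is judged (in metres and radians):
On the way:
1. the tray is pulled out to its stop (value of joint tray above 0.144 m), for 0.2 s.
At the end, for the whole second after the job is handed in: The tray is within 10 mm of its outer stop, the wheel's heavy spot is within about 0.33 rad (19 degrees) of straight below the axle, the wheel is still (under 0.1 rad/s), and the fingers hold the crank handle (contact force over 2 N) (value of joint tray above 0.14 m and z of core_c0 in the frame of hub below -0.0472 m and velocity of joint wheel between -0.1 and 0.1 rad/s and contact force between the fingers and crank_grip above 2 N); the arm keeps its last pose, push and grip.
It fails at once if a thing on the bench that is not part of the job is moved by more than 30 mm (distance of any of wax_tin, awl, thread_spool, glue_jar, mallet, brush_cup from where it was at the start of the episode above 0.03 m).
It also fails if it takes over 66 s, if anything falls off the work surface, if the arm or the gripper's body presses on something with over 40 N, if the wrist force passes 120 N, or if a joint passes its speed limit or range.

## Working session

There is one attempt and no reset: what is moved stays moved. The work goes in short steps, Python scripts to look and compute and a tool call to move; the robot and the scene stay as the last step left them, time stands still between calls to the robot, and variables do not carry over. Pictures are saved under pics/ and viewed, and the job is handed in when it is done.

Besides the shell and the picture viewer there is one more tool, called after "Emit:" in YAML: its name, and indented under it one key for each argument. send_rows: Moves the arm, as the interface text tells. Its arguments: {"type":"object","properties":{"rows":{"type":"array"},"fingers":{"type":"number"}},"required":["rows"]}

```bash
mkdir -p pics
python3 - <<'E'
from workcell import ctrl
import cv2
o=ctrl.get_obs();print(o)
print(ctrl.grip_depth)
for n in("scene","top"):
    d=ctrl.get_image(n);cv2.imwrite(f"pics/{n}0.png",d["img"][:,:,::-1]);print(n,d["mtx"],d["world_from_camera"])
E
```

```text
{'t': 0.0, 'qpos': array([ 1.13697756e+00,  4.23846581e-01,  1.63069172e+00,  1.08208112e-05,
        1.08857046e+00, -1.89875552e-02]), 'qvel': array([ 7.68295178e-04,  1.83076827e-06,  2.98016211e-06, -5.45667674e-04,
        1.90033882e-04, -2.86664724e-04]), 'joint_torque': array([ 2.40585330e-03, -5.44622254e+01, -2.73667520e+01,  6.44784328e-02,
        2.26487214e-02, -1.44868659e-04]), 'ee_pos': array([251.63173909, 571.50400299, 221.89742733]), 'orientation': array([-0.8992559 ,  1.37868145,  0.89794679]), 'ft_force': array([-0.41367123, -0.91162559, -0.26937153]), 'moment': array([-0.00982269, -0.05742947,  0.02069514]), 'width': 87.90904630117407}
18.700000000000003
scene [[477.4279591    0.         273.67320466]
 [  0.         477.4279591  204.0776971 ]
 [  0.           0.           1.        ]] [[ 7.03130649e-01  4.43202709e-01 -5.56038352e-01  1.26474003e+03]
 [ 7.11054501e-01 -4.34996147e-01  5.52430855e-01 -6.81919367e+02]
 [ 2.96431013e-03 -7.83804638e-01 -6.21000404e-01  9.14348518e+02]
 [ 0.00000000e+00  0.00000000e+00  0.00000000e+00  1.00000000e+00]]
top [[457.28691692   0.         281.96063005]
 [  0.         457.28691692 208.46898191]
 [  0.           0.           1.        ]] [[-1.29804066e-02 -9.93879387e-01  1.09705389e-01  4.05687087e+02]
 [-9.99816136e-01  1.13521265e-02 -1.54538938e-02  1.44058740e+01]
 [ 1.41139171e-02 -1.09885816e-01 -9.93844004e-01  1.50993869e+03]
 [ 0.00000000e+00  0.00000000e+00  0.00000000e+00  1.00000000e+00]]
```

View pics/scene0.png

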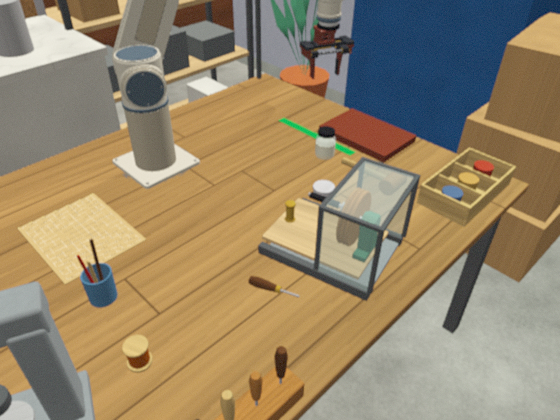

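View pics/top0.png

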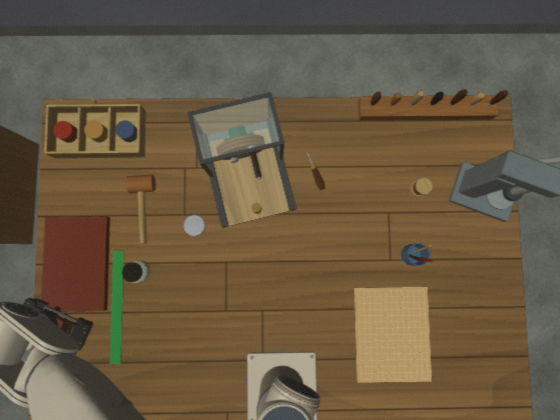

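The top view shows the brass post at about (256,208), the black crank handle at about (257,163), the tin at (194,226), and the awl at (316,172). The rig is yawed a little. Next I'll zoom in and measure.

```bash
cat > h.py <<'E'
from workcell import ctrl
import cv2, numpy as np
np.set_printoptions(precision=2,suppress=True)
from scipy.spatial.transform import Rotation as R
def ray(d,u,v):
    T=d["world_from_camera"];r=T[:3,:3]@np.linalg.inv(d["mtx"])@[u,v,1]
    return T[:3,3],r
def unit(d):  # translation maybe metres
    return d
def onz(d,u,v,z):
    c,r=ray(d,u,v);return c+r*(z-c[2])/r[2]
def two(d1,p1,d2,p2):
    c1,r1=ray(d1,*p1);c2,r2=ray(d2,*p2)
    s=np.linalg.lstsq(np.c_[r1,-r2],c2-c1,rcond=None)[0]
    a=c1+r1*s[0];b=c2+r2*s[1];return (a+b)/2,np.linalg.norm(a-b)
def crop(d,x0,y0,w,h,k,fn):
    cv2.imwrite(fn,cv2.resize(d["img"][y0:y0+h,x0:x0+w,::-1],None,fx=k,fy=k,interpolation=cv2.INTER_CUBIC))
E
python3 - <<'E'
from h import *
t=ctrl.get_image("top");s=ctrl.get_image("scene")
crop(t,170,80,170,150,4,"pics/t1.png");crop(s,240,150,190,145,4,"pics/s1.png")
for n,d,(x0,y0,x1,y1) in(("t",t,(235,195,280,222)),("s",s,(275,190,305,235))):
    hsv=cv2.cvtColor(d["img"],cv2.COLOR_RGB2HSV)
    m=cv2.inRange(hsv,(18,140,40),(35,255,255));k=np.zeros_like(m);k[y0:y1,x0:x1]=m[y0:y1,x0:x1]
    ys,xs=np.nonzero(k);print(n,len(xs),xs.min(),xs.max(),ys.min(),ys.max(),xs.mean(),ys.mean())
print(t["depth"][208,256],t["depth"][163,257])
for p in((256,208),(257,150),(257,175)):print(onz(t,*p,100))
E
```

```text
t 74 252 263 203 220 256.2837837837838 208.21621621621622
s 202 275 300 190 221 289.1831683168317 209.3910891089109
1420.2031 1346.4824
[563.71  72.95 100.  ]
[747.17  68.57 100.  ]
[667.44  69.13 100.  ]
```

View pics/t1.png

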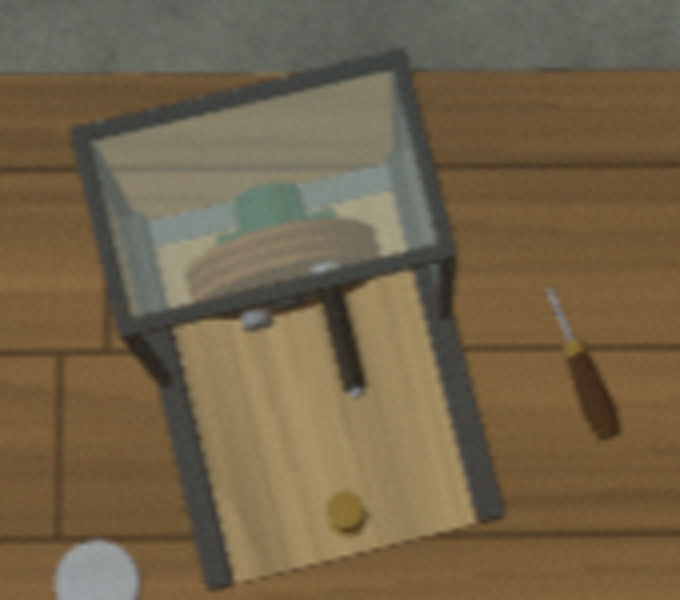

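View pics/s1.png

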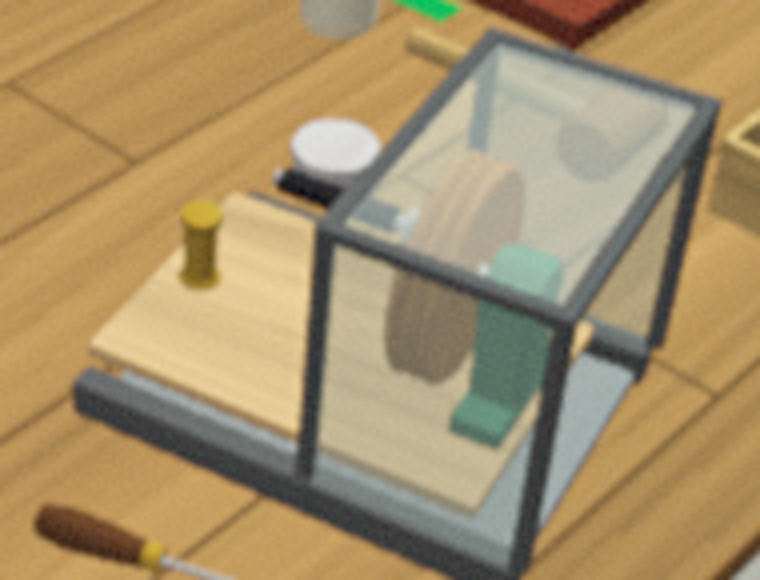

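Run:
```python
from h import *
t=ctrl.get_image("top");s=ctrl.get_image("scene")
P=lambda x,y:(170+x/4,80+y/4)
S=lambda x,y:(240+x/4,150+y/4)
def yaw(a,b):
    v=b-a;return np.degrees(np.arctan2(v[1],v[0])),np.linalg.norm(v)
a=onz(t,*P(130,328),236);b=onz(t,*P(452,255),236);print("guard front",a,b,yaw(b,a),(a+b)/2)
a=onz(t,*P(232,583),44);b=onz(t,*P(475,520),44);print("tray front",a,b,yaw(b,a))
a=onz(t,*P(222,570),30);b=onz(t,*P(485,515),30)
pt,e=two(t,P(346,511),s,S(202,213));print("post top",pt,e)
print(onz(t,*P(346,511),104))
h,e=two(t,P(354,388),s,S(281,180));print("handle near end",h,e)
```

```text
guard front [681.08 217.6  236.  ] [731.69 -10.77 236.  ] (np.float64(102.49626591940819), np.float64(233.90791926856417)) [706.38 103.41 236.  ]
tray front [513.73 165.38  44.  ] [562.29 -30.22  44.  ] (np.float64(103.94109071843758), np.float64(201.54077268342942))
post top [566.08  73.35 102.66] 5.5903337662681585
[564.02  71.23 104.  ]
handle near end [646.68  61.96 181.3 ] 0.9967233626477238
```

Run:
```python
from h import *
t=ctrl.get_image("top")
def dp(u,v):
    u=int(round(u));v=int(round(v));z=t["depth"][v,u];p=t["world_from_camera"]@np.r_[np.linalg.inv(t["mtx"])@[u,v,1]*z,1];return p[:3]
P=lambda x,y:(170+x/4,80+y/4)
for n,q in dict(g1=(130,328),g2=(452,255),gm=(290,292),g3=(90,130),g4=(400,62),post=(346,511),tray=(300,480),tray2=(250,560),tray3=(450,510),run1=(218,580),run2=(490,512),handle=(350,375),handle2=(337,310),tin=(97,575)).items(): print(n,dp(*P(*q)))
```

```text
g1 [681.41 219.24 234.52]
g2 [732.16 -10.85 231.3 ]
gm [705.93 105.93 236.11]
g3 [827.92 248.97 233.21]
g4 [873.28  24.83 234.15]
post [563.25  72.78 104.09]
tray [595.97 110.38  47.12]
tray2 [532.11 152.58  43.71]
tray3 [569.18  -8.56  42.58]
run1 [517.63 180.17  26.27]
run2 [569.76 -41.18  34.1 ]
handle [654.07  62.77 187.85]
handle2 [702.27  74.25 186.45]
tin [522.09 277.43  25.61]
```

```bash
cat >> h.py <<'E'
YAW=np.radians(12.6)
X=np.array([np.cos(YAW),np.sin(YAW),0]);Y=np.array([-np.sin(YAW),np.cos(YAW),0])
def go(target):
    "shift in tool axes to bring TCP to world target"
    o=ctrl.get_obs();M=R.from_rotvec(o["orientation"]).as_matrix()
    zt=M[:,2];d=min([Y,-Y],key=lambda v:-v@zt)
    turn=np.arctan2(np.cross(zt,d)@M[:,0],zt@d)
    print("t",o["t"],"pos",o["ee_pos"],"F",o["ft_force"],"w",o["width"],"\nM",M.round(3).tolist(),"\nshift",M.T@(np.array(target)-o["ee_pos"]),"turn",turn)
E
python3 - <<'E'
from h import *
go([564,72,222])
E
```

```text
t 0.35 pos [251.8  571.88 222.49] F [-0.65  0.92 -0.37] w 87.90650383245509 
M [[-0.0, -0.915, 0.403], [-0.0, 0.403, 0.915], [-1.0, 0.0, -0.0]] 
shift [   0.6  -487.17 -331.67] turn -0.6347026583075503
```

Emit:
send_rows:
  rows:
    - [0,0,0,-0.106]
    - [0,0,0,-0.106]
    - [0,0,0,-0.106]
    - [0,0,0,-0.106]
    - [0,0,0,-0.106]
    - [0,0,0,-0.106]
  fingers: 1

```text
t: 0.85
ee_pos: [251.7, 571.7, 222.2]
orientation: [-1.389, 1.083, 1.389]
ft_force: [-0.0, 0.1, -0.1]
width: 88.1
```

Run:
```python
from h import *
go([564,72,222])
```

```text
t 0.85 pos [251.71 571.68 222.22] F [-0.    0.14 -0.08] w 88.08755305421971 
M [[-0.0, -0.97, -0.245], [-0.001, -0.245, 0.97], [-1.0, 0.001, -0.001]] 
shift [   0.49 -180.59 -560.89] turn 0.027187542057204615
```

Emit:
send_rows:
  rows:
    - [0,-11,-34,0.027]
    - [0,-11,-34,0]
    - [0,-11,-34,0]
    - [0,-11,-34,0]
    - [0,-11,-34,0]
    - [0,-11,-34,0]
    - [0,-11,-34,0]
    - [0,-11,-34,0]
    - [0,-11,-34,0]
    - [0,-11,-34,0]

```text
t: 1.68
ee_pos: [440.2, 259.8, 222.2]
orientation: [-1.38, 1.083, 1.382]
ft_force: [0.7, 0.2, 0.1]
width: 87.6
```

Run:
```python
from h import *
go([564,72,222])
```

```text
t 1.6833 pos [440.2  259.75 222.15] F [0.66 0.16 0.11] w 87.62133889498831 
M [[0.002, -0.972, -0.235], [0.004, -0.235, 0.972], [-1.0, -0.003, 0.004]] 
shift [  -0.38  -76.17 -211.61] turn 0.017536836363114774
```

Emit:
send_rows:
  rows:
    - [0,-11,-31,0.02]
    - [0,-11,-31,0]
    - [0,-11,-31,0]
    - [0,-11,-31,0]
    - [0,-11,-31,0]
    - [0,-11,-31,0]
    - [0,-8,-18,0]
    - [0,-3,-8,0]
    - [0,0,0,0]

```text
t: 2.43
ee_pos: [569.4, 52.8, 223.2]
orientation: [-1.362, 1.095, 1.358]
ft_force: [0.5, -0.7, 0.5]
width: 87.7
```

Run:
```python
from h import *
go([564,72,130])
d=ctrl.get_image("wrist");cv2.imwrite("pics/w1.png",d["img"][:,:,::-1])
t=ctrl.get_image("top");crop(t,170,80,170,150,4,"pics/t2.png")
```

```text
t 2.4333 pos [569.38  52.78 223.18] F [ 0.5  -0.67  0.49] w 87.72037019238242 
M [[0.007, -0.978, -0.208], [0.004, -0.208, 0.978], [-1.0, -0.007, 0.003]] 
shift [93.23  1.96 19.66] turn -0.010747234872741707
```

View pics/w1.png

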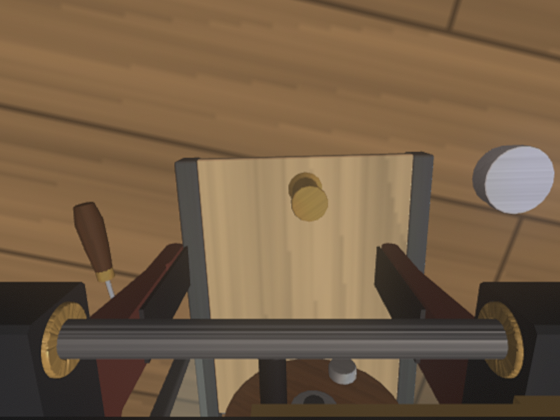

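The wrist view shows the post head at (309,203), to the right of the pad centre (about 283). That agrees with a shift of about +20 mm along tool z. I'll check it with a ray.

Run:
```python
from h import *
d=ctrl.get_image("wrist");print(onz(d,309,203,104), d["depth"][203,309])
```

```text
[564.63  75.14 104.  ] 289.42703
```

Emit:
send_rows:
  rows:
    - [15,1,10,-0.01]
    - [25,1,8,0]
    - [25,0,2,0]
    - [10,0,0,0]
    - [0,0,0,0]

```text
t: 3.0
ee_pos: [559.8, 81.9, 148.2]
orientation: [-1.377, 1.081, 1.371]
ft_force: [-0.3, -0.3, -0.4]
width: 88.0
```

Run:
```python
from h import *
go([564,72,63])
d=ctrl.get_image("wrist");cv2.imwrite("pics/w2.png",d["img"][:,:,::-1])
```

```text
t 3.0 pos [559.78  81.93 148.18] F [-0.34 -0.34 -0.44] w 87.96160238224894 
M [[0.009, -0.974, -0.228], [0.006, -0.228, 0.974], [-1.0, -0.01, 0.004]] 
shift [ 85.16  -0.98 -10.95] turn 0.009933567288033397
```

View pics/w2.png

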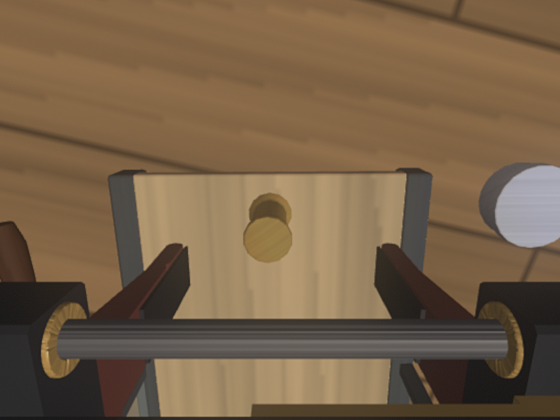

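Emit:
send_rows:
  rows:
    - [20,0,-5,0.01]
    - [20,0,-3,0]
    - [0,0,0,0]

```text
t: 3.3
ee_pos: [564.7, 76.2, 112.4]
orientation: [-1.375, 1.08, 1.36]
ft_force: [-1.0, -0.6, 0.2]
width: 87.8
```

Run:
```python
from h import *
d=ctrl.get_image("wrist");cv2.imwrite("pics/w3.png",d["img"][:,:,::-1])
go([564,73,63])
```

```text
t 3.35 pos [565.56  76.4  113.94] F [ 0.47 -0.14 -0.14] w 87.62742359959846 
M [[0.018, -0.975, -0.22], [0.007, -0.22, 0.975], [-1.0, -0.019, 0.003]] 
shift [50.88  3.23 -3.14] turn 0.00204377440424756
```

View pics/w3.png

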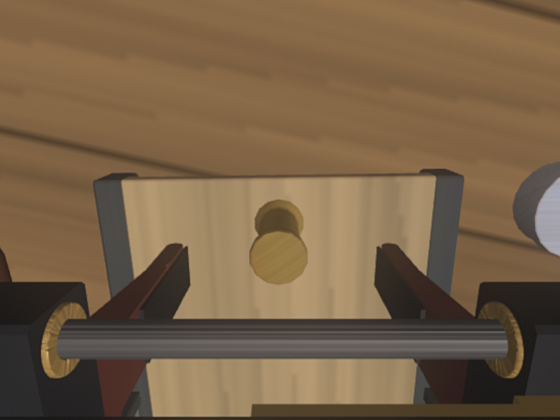

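The post head at (278,255) is centred between the pads. I'll go down and grip.

Emit:
send_rows:
  rows:
    - [20,1,-1,0]
    - [20,1,0,0]
    - [9,1,0,0]
    - [0,0,0,0]

```text
t: 3.68
ee_pos: [569.1, 76.4, 71.5]
orientation: [-1.38, 1.07, 1.351]
ft_force: [-0.3, 0.3, -0.4]
width: 87.9
```

Emit:
send_rows:
  rows:
    - [0,0,0,0]
    - [0,0,0,0]
    - [0,0,0,0]
    - [0,0,0,0]
  fingers: 0

```text
t: 4.02
ee_pos: [571.8, 76.9, 76.3]
orientation: [-1.383, 1.065, 1.347]
ft_force: [-0.3, 0.3, -0.0]
width: 64.4
```

Run:
```python
from h import *
go([564,73,63])
```

```text
t 4.0167 pos [571.78  76.95  76.26] F [-0.31  0.3  -0.03] w 64.41753900621947 
M [[0.034, -0.975, -0.221], [0.009, -0.221, 0.975], [-0.999, -0.035, 0.002]] 
shift [12.95  8.92 -2.15] turn 0.002690357535560078
```

Run:
```python
from h import *
o=ctrl.get_obs();print(o["qpos"].round(4),o["qvel"].round(4),o["joint_torque"].round(2))
```

```text
[ 0.11  0.55  1.85  0.01  0.71 -1.69] [ 0.   -0.02 -0.01  0.    0.01  0.  ] [  0.   -53.1  -19.05  -0.    -0.06  -0.  ]
```

Emit:
send_rows:
  rows:
    - [0,0,0,0]

```text
t: 4.1
ee_pos: [572.3, 77.0, 77.1]
orientation: [-1.384, 1.065, 1.346]
ft_force: [1.1, -0.5, 0.2]
width: 58.2
```

Run:
```python
from h import *
o=ctrl.get_obs();print(o["qpos"].round(4),o["qvel"].round(4),o["joint_torque"].round(2),o["ee_pos"])
```

```text
[ 0.11  0.54  1.85  0.01  0.71 -1.69] [-0.   -0.01 -0.01 -0.    0.01 -0.  ] [  0.01 -53.22 -19.14  -0.    -0.07  -0.  ] [572.29  77.02  77.11]
```

Emit:
send_rows:
  rows:
    - [0,0,0,0]
    - [0,0,0,0]

```text
t: 4.27
ee_pos: [572.8, 77.1, 78.1]
orientation: [-1.384, 1.063, 1.344]
ft_force: [-0.6, 0.5, 0.3]
width: 44.6
```

Run:
```python
from h import *
o=ctrl.get_obs();print(o["qpos"].round(4),o["qvel"].round(4),o["joint_torque"].round(2))
go([564,73,63])
```

```text
[ 0.11  0.54  1.85  0.01  0.71 -1.69] [-0.   -0.01 -0.    0.   -0.    0.  ] [  0.01 -53.35 -19.26  -0.    -0.08  -0.  ]
t 4.2667 pos [572.83  77.09  78.07] F [-0.6   0.53  0.26] w 44.60125903238998 
M [[0.037, -0.975, -0.221], [0.01, -0.221, 0.975], [-0.999, -0.038, 0.001]] 
shift [14.7  10.09 -2.05] turn 0.0027000044600549735
```

Emit:
send_rows:
  rows:
    - [8,8,-1,0]
    - [6,3,0,0]
    - [0,0,0,0]
    - [0,0,0,0]

```text
t: 4.6
ee_pos: [562.0, 73.7, 62.7]
orientation: [-1.384, 1.063, 1.344]
ft_force: [-1.9, 2.7, 13.8]
width: 23.3
```

Run:
```python
from h import *
go([564,73,63])
```

```text
t 4.6 pos [562.02  73.7   62.73] F [-1.88  2.66 13.78] w 23.326184490534235 
M [[0.038, -0.975, -0.22], [0.01, -0.22, 0.975], [-0.999, -0.039, 0.002]] 
shift [-0.2  -1.78 -1.12] turn 0.0023492789748690538
```

Emit:
send_rows:
  rows:
    - [0,8,0,0]
    - [-1,14,0,0]
    - [-1,14,0,0]
    - [-1,14,0,0]
    - [-1,14,0,0]
    - [-1,14,0,0]

```text
t: 5.1
ee_pos: [496.3, 57.9, 62.8]
orientation: [-1.394, 1.046, 1.326]
ft_force: [7.2, 0.9, -7.6]
width: 23.6
```

Run:
```python
from h import *
go([564-150*.976,73-150*.22,63])
```

```text
t 5.1 pos [496.27  57.91  62.83] F [ 7.21  0.92 -7.62] w 23.62976220134695 
M [[0.06, -0.974, -0.22], [0.013, -0.22, 0.975], [-0.998, -0.061, -0.001]] 
shift [-5.12 80.52 -0.13] turn 0.002355904181779867
```

Emit:
send_rows:
  rows:
    - [-1,14,0,0]
    - [-1,14,0,0]
    - [-1,14,0,0]
    - [-1,12,0,0]
    - [0,8,0,0]

```text
t: 5.52
ee_pos: [440.6, 44.5, 62.8]
orientation: [-1.4, 1.035, 1.314]
ft_force: [4.3, 5.8, 7.1]
width: 23.7
```

Run:
```python
from h import *
go([564-150*.976,73-150*.22,63])
```

```text
t 5.5167 pos [440.62  44.5   62.77] F [4.29 5.82 7.11] w 23.73806644471501 
M [[0.074, -0.973, -0.219], [0.015, -0.219, 0.976], [-0.997, -0.076, -0.002]] 
shift [-2.01 23.36  0.66] turn 0.0014627516122704355
```

Emit:
send_rows:
  rows:
    - [-1,8,0,0]
    - [-1,8,0,0]
    - [0,8,0,0]
    - [0,6,0,0]

```text
t: 5.85
ee_pos: [420.7, 40.2, 63.0]
orientation: [-1.406, 1.02, 1.298]
ft_force: [-1.1, -0.4, -0.2]
width: 6.9
```

Run:
```python
from h import *
go([564-150*.976,73-150*.22,63])
```

```text
t 5.85 pos [420.72  40.22  63.02] F [-1.13 -0.42 -0.2 ] w 6.871242389498122 
M [[0.095, -0.971, -0.218], [0.018, -0.217, 0.976], [-0.995, -0.096, -0.003]] 
shift [-0.28  3.09  0.46] turn -0.00017205220184061354
```

Run:
```python
from h import *
d=ctrl.get_image("wrist");cv2.imwrite("pics/w4.png",d["img"][:,:,::-1])
t=ctrl.get_image("top");crop(t,170,80,170,190,3,"pics/t4.png")
s=ctrl.get_image("scene");crop(s,200,140,220,165,3,"pics/s4.png")
go([564-150*.976,73-150*.22,63])
```

```text
t 6.0 pos [420.22  40.05  62.99] F [-2.81 -0.48 -1.45] w 0.7693550763565776 
M [[0.093, -0.972, -0.217], [0.018, -0.217, 0.976], [-0.995, -0.095, -0.003]] 
shift [-0.25  2.56  0.52] turn -0.000544083602371247
```

View pics/w4.png

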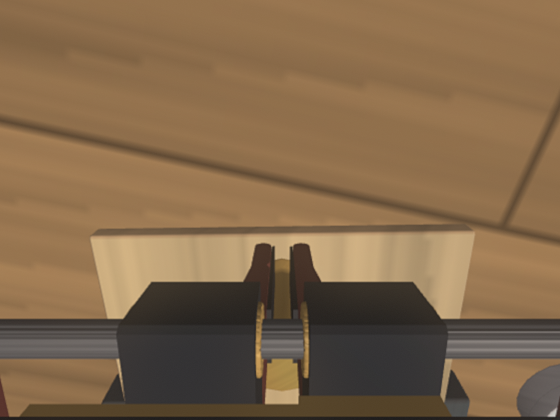

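View pics/s4.png

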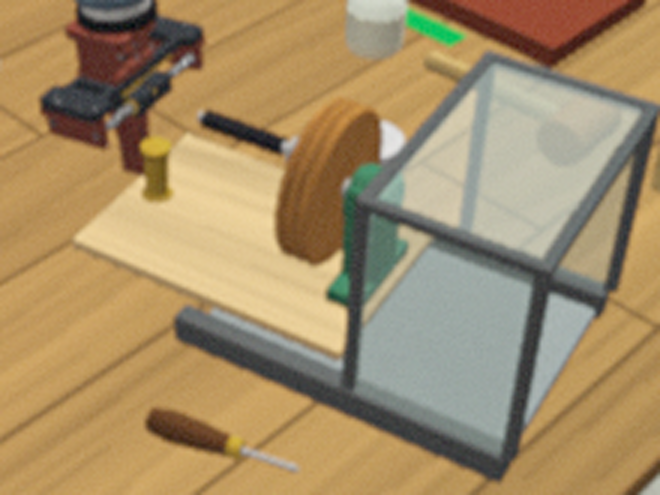

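View pics/t4.png

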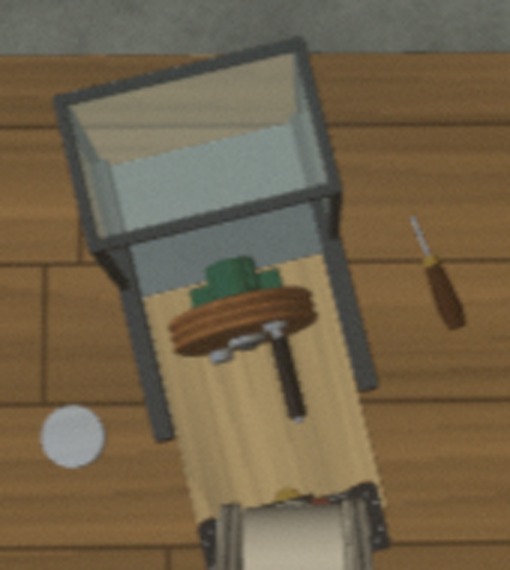

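Run:
```python
from h import *
s=ctrl.get_image("scene");t=ctrl.get_image("top")
S=lambda x,y:(200+x/3,140+y/3)
P=lambda x,y:(170+x/3,80+y/3)
p=onz(s,*S(156,147),104);print(p, (p-[564,72,104])@X,(p-[564,72,104])@Y)
a=onz(t,*P(302,420),178);b=onz(t,*P(276,322),178);print(a,b)
h,e=two(t,P(300,418),s,S(206,118));print(h,e)
h,e=two(t,P(280,338),s,S(284,147));print(h,e)
# initial-scene check of same estimator
print(onz(s,240+202/4,150+213/4,104))
```

```text
[446.82  43.52 104.  ] -120.57197588647918 -2.235184711279693
[519.2   27.13 178.  ] [615.98  51.65 178.  ]
[522.99  31.45 182.07] 6.511430971174299
[601.22  49.61 182.29] 5.0947903284951614
[568.86  74.42 104.  ]
```

Emit:
send_rows:
  rows:
    - [0,0,0,0]
    - [0,0,0,0]
    - [0,0,0,0]
    - [0,0,0,0]
    - [0,0,0,0]
    - [0,0,0,0]
  fingers: 0.6

```text
t: 6.6
ee_pos: [423.1, 40.1, 63.5]
orientation: [-1.407, 1.019, 1.295]
ft_force: [-0.2, 0.5, -0.3]
width: 36.9
```

Run:
```python
from h import *
go([446+2,45,63])
```

```text
t 6.6 pos [423.05  40.08  63.54] F [-0.15  0.51 -0.27] w 36.90860129276066 
M [[0.097, -0.971, -0.217], [0.018, -0.216, 0.976], [-0.995, -0.099, -0.003]] 
shift [  3.05 -25.24  -0.61] turn -0.0007544818171325319
```

Emit:
send_rows:
  rows:
    - [0,0,0,0]
    - [1,-9,0,0]
    - [1,-9,0,0]
    - [1,-6,0,0]
    - [0,-2,0,0]

```text
t: 7.02
ee_pos: [451.7, 46.3, 63.4]
orientation: [-1.408, 1.018, 1.294]
ft_force: [1.1, -0.2, -0.3]
width: 52.8
```

Run:
```python
from h import *
d=ctrl.get_image("wrist");cv2.imwrite("pics/w5.png",d["img"][:,:,::-1])
go([446+2,45,63])
```

```text
t 7.0667 pos [451.9   46.35  63.45] F [0.96 0.56 1.32] w 52.55387889750559 
M [[0.099, -0.971, -0.217], [0.018, -0.216, 0.976], [-0.995, -0.1, -0.004]] 
shift [ 0.03  4.12 -0.47] turn -0.0009391449232838279
```

View pics/w5.png

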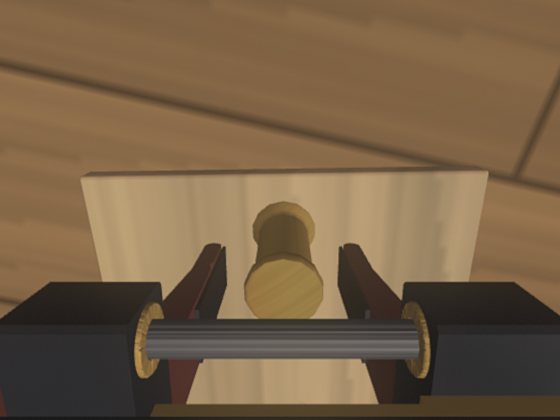

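The post is centred between the fingers, with its head at (284,287). I'll check where it sits along x, then close and pull.

Run:
```python
from h import *
d=ctrl.get_image("wrist");print(onz(d,284,287,104), onz(d,284,230,48), d["depth"][287,284])
```

```text
[438.93  43.88 104.  ] [441.49  44.51  48.  ] 132.0908
```

Emit:
send_rows:
  rows:
    - [0,0,0,0]
    - [0,0,0,0]
    - [0,0,0,0]
    - [0,0,0,0]
    - [0,0,0,0]
  fingers: 0

```text
t: 7.53
ee_pos: [449.5, 46.4, 62.9]
orientation: [-1.406, 1.019, 1.296]
ft_force: [0.7, 8.4, -1.5]
width: 23.5
```

Emit:
send_rows:
  rows:
    - [0,4,0,0]
    - [0,5,0,0]

```text
t: 7.7
ee_pos: [448.9, 46.3, 63.3]
orientation: [-1.41, 1.008, 1.282]
ft_force: [13.5, 10.2, -11.2]
width: 23.4
```

Emit:
send_rows:
  rows:
    - [0,7,0,0]
    - [0,7,0,0]

```text
t: 7.87
ee_pos: [446.8, 45.7, 63.9]
orientation: [-1.418, 0.991, 1.264]
ft_force: [16.3, 14.0, -13.4]
width: 24.2
```

Run:
```python
from h import *
go([446+2,45,63])
```

```text
t 7.8667 pos [446.82  45.75  63.94] F [ 16.26  13.95 -13.41] w 24.153153961836697 
M [[0.134, -0.968, -0.213], [0.025, -0.211, 0.977], [-0.991, -0.136, -0.005]] 
shift [ 1.07 -0.86 -0.98] turn -0.005080371208678354
```

Emit:
send_rows:
  rows:
    - [0,-2,0,0]
    - [0,0,0,0]
    - [0,0,0,0]
    - [0,0,0,0]
  fingers: 0.8

```text
t: 8.2
ee_pos: [449.5, 46.6, 64.6]
orientation: [-1.419, 0.989, 1.263]
ft_force: [0.4, 0.6, 0.2]
width: 47.0
```

Emit:
send_rows:
  rows:
    - [-5,0,0,0]
    - [-35,0,0,0]
    - [-35,0,0,0]
    - [-35,0,0,0]
    - [-25,0,0,0]
    - [-10,0,0,0]

```text
t: 8.7
ee_pos: [423.5, 41.7, 210.1]
orientation: [-1.411, 1.003, 1.276]
ft_force: [0.7, 0.7, 0.1]
width: 70.3
```

Run:
```python
from h import *
d=ctrl.get_image("wrist");cv2.imwrite("pics/w6.png",d["img"][:,:,::-1])
t=ctrl.get_image("top");crop(t,170,80,170,190,3,"pics/t6.png")
s=ctrl.get_image("scene");crop(s,200,140,220,165,3,"pics/s6.png")
go([446,45,210])
```

```text
t 8.85 pos [423.34  41.71 207.62] F [-0.09 -0.94  0.44] w 70.50311236798399 
M [[0.118, -0.97, -0.212], [0.023, -0.211, 0.977], [-0.993, -0.12, -0.003]] 
shift [  0.38 -22.97  -1.59] turn -0.005896280821984855
```

View pics/w6.png

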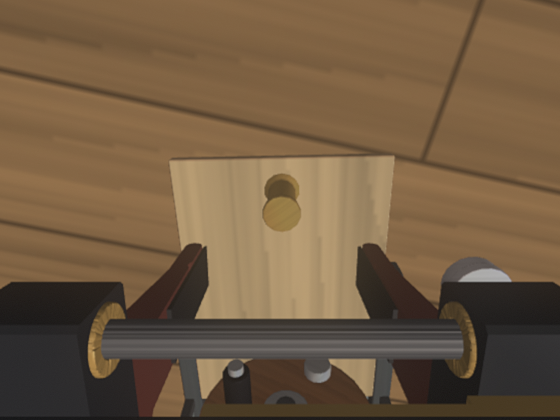

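View pics/s6.png

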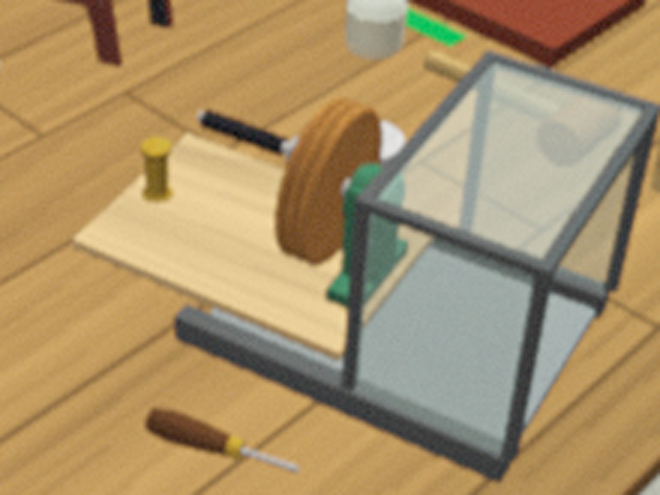

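View pics/t6.png

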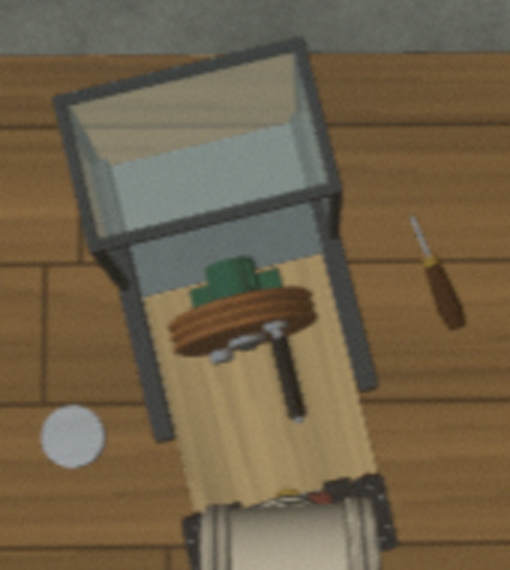

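Run:
```python
from h import *
d=ctrl.get_image("wrist");print(onz(d,282,213,104),onz(d,236,367,178))
go([547,33.5,212])
```

```text
[439.76  44.53 104.  ] [520.    32.19 178.  ]
t 8.9 pos [422.71  41.72 206.53] F [-0.3  -0.35  0.55] w 70.06562849008317 
M [[0.115, -0.97, -0.212], [0.023, -0.211, 0.977], [-0.993, -0.117, -0.002]] 
shift [   8.7  -119.53  -34.41] turn -0.0058141902106764965
```

Emit:
send_rows:
  rows:
    - [0,-15,-5,0]
    - [1,-28,-8,0]
    - [1,-28,-8,0]
    - [2,-28,-7,0]
    - [2,-15,-4,0]
    - [0,-3,0,0]

```text
t: 9.4
ee_pos: [540.5, 34.4, 202.0]
orientation: [-1.399, 1.02, 1.295]
ft_force: [0.2, -0.9, 0.3]
width: 70.5
```

Run:
```python
from h import *
d=ctrl.get_image("wrist");cv2.imwrite("pics/w7.png",d["img"][:,:,::-1])
go([547,33.5,159.5])
```

```text
t 9.45 pos [539.63  34.6  201.74] F [-0.23  0.05 -0.25] w 70.06962312047634 
M [[0.094, -0.973, -0.212], [0.022, -0.211, 0.977], [-0.995, -0.096, 0.002]] 
shift [42.71 -2.88 -2.7 ] turn -0.00613736302169068
```

View pics/w7.png

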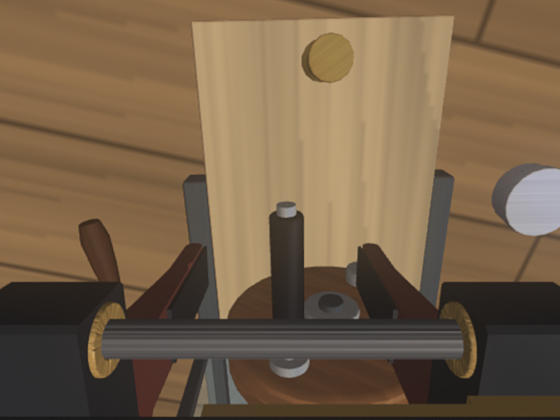

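The handle lies at column 286 between the pads (centre about 282), with its near end at (286,212). I'll go down and grip.

Run:
```python
from h import *
d=ctrl.get_image("wrist");print(onz(d,286,217,180),onz(d,289,345,180),onz(d,330,58,104))
```

```text
[524.53  32.96 180.  ] [603.09  52.19 180.  ] [442.72  44.08 104.  ]
```

Emit:
send_rows:
  rows:
    - [15,-1,-2,0]
    - [15,-1,0,0]
    - [11,-1,0,0]
    - [0,0,0,0]

```text
t: 9.83
ee_pos: [539.0, 34.5, 157.1]
orientation: [-1.395, 1.026, 1.303]
ft_force: [-0.9, 0.8, 0.6]
width: 70.4
```

Run:
```python
from h import *
go([547,33.5,159.5])
```

```text
t 9.8333 pos [538.98  34.5  157.05] F [-0.91  0.75  0.65] w 70.41150214473682 
M [[0.085, -0.973, -0.213], [0.022, -0.212, 0.977], [-0.996, -0.088, 0.003]] 
shift [-1.78 -7.81 -2.68] turn -0.005633805450240272
```

Emit:
send_rows:
  rows:
    - [0,-9,0,0]
    - [0,-3,0,0]
    - [0,0,0,0]
    - [0,0,0,0]
    - [0,0,0,0]
    - [0,0,0,0]
    - [0,0,0,0]
    - [0,0,0,0]
    - [0,0,0,0]
  fingers: 0

```text
t: 10.58
ee_pos: [550.4, 37.9, 160.2]
orientation: [-1.395, 1.025, 1.303]
ft_force: [1.8, 2.2, -3.2]
width: 17.3
```

Run:
```python
from h import *
go([547,33.5,159.5])
d=ctrl.get_image("wrist");cv2.imwrite("pics/w8.png",d["img"][:,:,::-1])
```

```text
t 10.5833 pos [550.44  37.94 160.24] F [ 1.77  2.22 -3.21] w 17.340523207099615 
M [[0.086, -0.973, -0.213], [0.022, -0.212, 0.977], [-0.996, -0.089, 0.004]] 
shift [ 0.34  4.36 -3.6 ] turn -0.005137549652865128
```

View pics/w8.png

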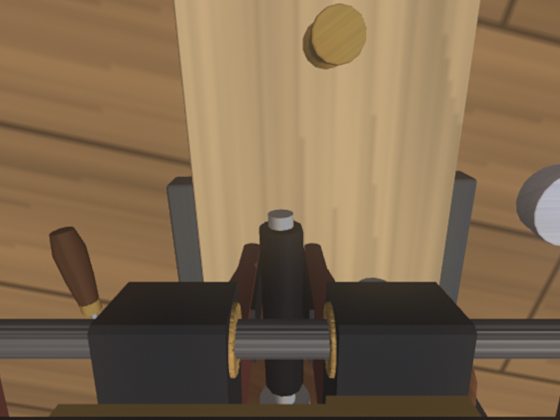

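```bash
cat > c.py <<'E'
from h import *
import sys,json,os
U0,Z0,X0=-53.5,135.0,None
if os.path.exists("hub.json"): U0,Z0=json.load(open("hub.json"))
def step(dirn=1,mm=5,n=3,log=True):
    o=ctrl.get_obs();M=R.from_rotvec(o["orientation"]).as_matrix()
    g=o["ee_pos"]-18.7*M[:,0];u=g@Y;z=g[2]
    th=np.arctan2(-(u-U0),z-Z0);r=np.hypot(u-U0,z-Z0)
    F=o["ft_force"];fu=F@Y;fz=F[2]
    tang=lambda a:np.array([-np.cos(a),-np.sin(a)])
    rad=lambda a:np.array([-np.sin(a),np.cos(a)])
    ft=np.array([fu,fz])@tang(th);fr=np.array([fu,fz])@rad(th)
    ux=g@X
    print(f"t {o['t']:.2f} th {th:.3f} r {r:.1f} gx {ux:.1f} Ft {ft:.2f} Fr {fr:.2f} Fx {F@X:.1f} tilt {M[0,0]:.3f},{M[2,2]:.3f} w {o['width']:.1f} mom {o['moment']}")
    if log:open("log.txt","a").write(json.dumps([o['t'],th,u,z,ft,fr,dirn,float(F@X),F.tolist(),o['ee_pos'].tolist()])+"\n")
    a=th;rows=[]
    for i in range(n):
        b=a+dirn*mm/55
        p=rad(b)*55-rad(a)*(r if i==0 else 55)
        v=Y*p[0]+np.array([0,0,p[1]])
        rows.append([round(x,1) for x in M.T@v]+[0]);a=b
    print(rows)
if __name__=="__main__":
    step(int(sys.argv[1]),float(sys.argv[2]),int(sys.argv[3]))
E
python3 c.py 1 5 4
```

```text
t 10.63 th 0.594 r 52.9 gx 543.8 Ft 0.51 Fr -1.64 Fx 1.5 tilt 0.086,0.003 w 17.2 mom [ 0.33 -0.06  0.11]
[[np.float64(1.2), np.float64(0.1), np.float64(-5.2), 0], [np.float64(3.3), np.float64(0.3), np.float64(-3.7), 0], [np.float64(3.6), np.float64(0.3), np.float64(-3.4), 0], [np.float64(3.9), np.float64(0.3), np.float64(-3.1), 0]]
```

Emit:
send_rows:
  rows:
    - [2.8,0.2,-4.1,0]
    - [3.2,0.3,-3.8,0]
    - [3.5,0.3,-3.5,0]
    - [3.8,0.3,-3.2,0]

```text
t: 10.97
ee_pos: [553.7, 24.7, 146.3]
orientation: [-1.394, 1.022, 1.305]
ft_force: [-0.8, 7.9, -1.1]
width: 17.2
```

```bash
python3 c.py 1 5 4
```

```text
t 10.97 th 0.966 r 52.6 gx 544.0 Ft -3.61 Fr -7.15 Fx 0.9 tilt 0.086,0.006 w 17.2 mom [1.25 0.06 0.24]
[[np.float64(2.8), np.float64(0.2), np.float64(-4.7), 0], [np.float64(4.4), np.float64(0.4), np.float64(-2.3), 0], [np.float64(4.6), np.float64(0.4), np.float64(-1.9), 0], [np.float64(4.8), np.float64(0.4), np.float64(-1.4), 0]]
```

```bash
sed -i 's/RR=.*//; s/p=rad(b)\*55-rad(a)\*(r if i==0 else 55)/p=(rad(b)-rad(a))*55/; s/round(x,1)/float(round(x,1))/' c.py; rm log.txt; python3 c.py 1 5 4
```

```text
t 10.97 th 0.966 r 52.6 gx 544.0 Ft -3.61 Fr -7.15 Fx 0.9 tilt 0.086,0.006 w 17.2 mom [1.25 0.06 0.24]
[[4.2, 0.4, -2.7, 0], [4.4, 0.4, -2.3, 0], [4.6, 0.4, -1.9, 0], [4.8, 0.4, -1.4, 0]]
```

Emit:
send_rows:
  rows:
    - [4.2,0.4,-2.7,0]
    - [4.4,0.4,-2.3,0]
    - [4.6,0.4,-1.9,0]

```text
t: 11.22
ee_pos: [555.3, 18.0, 131.7]
orientation: [-1.392, 1.021, 1.305]
ft_force: [-1.4, 8.4, 1.8]
width: 17.4
```

```bash
python3 c.py 1 5 4
```

```text
t 11.22 th 1.275 r 52.5 gx 544.2 Ft -4.17 Fr -7.60 Fx 0.4 tilt 0.086,0.008 w 17.4 mom [1.38 0.22 0.24]
[[4.8, 0.4, -1.3, 0], [4.9, 0.4, -0.8, 0], [5.0, 0.4, -0.4, 0], [5.0, 0.4, 0.1, 0]]
```

Emit:
send_rows:
  rows:
    - [4.8,0.4,-0.5,0]
    - [4.9,0.4,-0.4,0]
    - [5.0,0.4,-0.1,0]

```text
t: 11.47
ee_pos: [555.8, 15.6, 116.0]
orientation: [-1.392, 1.022, 1.305]
ft_force: [-2.3, 5.7, 5.0]
width: 17.2
```

```bash
python3 c.py 1 5 4
```

```text
t 11.47 th 1.577 r 52.6 gx 544.2 Ft -4.99 Fr -6.15 Fx -1.0 tilt 0.086,0.007 w 17.2 mom [0.89 0.31 0.22]
[[5.0, 0.4, 0.2, 0], [4.9, 0.4, 0.7, 0], [4.9, 0.4, 1.1, 0], [4.7, 0.4, 1.6, 0]]
```

Emit:
send_rows:
  rows:
    - [5.0,0.4,0.6,0]
    - [4.9,0.4,1.0,0]
    - [4.8,0.4,1.4,0]

```text
t: 11.72
ee_pos: [555.4, 17.7, 100.3]
orientation: [-1.393, 1.023, 1.304]
ft_force: [-3.3, 1.9, 6.8]
width: 17.4
```

```bash
python3 c.py 1 5 4
```

```text
t 11.72 th 1.879 r 53.0 gx 544.2 Ft -5.72 Fr -4.55 Fx -2.8 tilt 0.086,0.006 w 17.4 mom [0.44 0.34 0.16]
[[4.7, 0.4, 1.7, 0], [4.5, 0.4, 2.1, 0], [4.3, 0.4, 2.5, 0], [4.0, 0.4, 2.9, 0]]
```

Emit:
send_rows:
  rows:
    - [4.6,0.4,1.9,0]
    - [4.3,0.4,2.4,0]
    - [4.1,0.4,2.8,0]

```text
t: 11.97
ee_pos: [554.0, 23.6, 86.5]
orientation: [-1.395, 1.023, 1.303]
ft_force: [-3.2, 0.5, 8.4]
width: 17.5
```

```bash
python3 c.py 1 5 4
```

```text
t 11.97 th 2.163 r 53.5 gx 544.1 Ft -6.32 Fr -5.64 Fx -3.0 tilt 0.086,0.005 w 17.5 mom [-0.02  0.36  0.1 ]
[[4.0, 0.4, 3.0, 0], [3.7, 0.4, 3.3, 0], [3.4, 0.3, 3.6, 0], [3.1, 0.3, 3.9, 0]]
```

Emit:
send_rows:
  rows:
    - [3.8,0.7,3.1,0]
    - [3.4,0.7,3.5,0]
    - [3.1,0.6,3.8,0]

```text
t: 12.22
ee_pos: [552.1, 31.9, 76.0]
orientation: [-1.399, 1.023, 1.3]
ft_force: [-2.3, -3.7, 8.5]
width: 17.3
```

```bash
python3 c.py 1 5 4
```

```text
t 12.22 th 2.416 r 54.0 gx 544.0 Ft -8.00 Fr -4.28 Fx -3.1 tilt 0.090,0.001 w 17.3 mom [-0.54  0.29  0.03]
[[3.1, 0.3, 3.9, 0], [2.8, 0.3, 4.2, 0], [2.4, 0.2, 4.4, 0], [2.0, 0.2, 4.6, 0]]
```

Emit:
send_rows:
  rows:
    - [2.8,0.6,4.0,0]
    - [2.4,0.6,4.4,0]
    - [2.0,0.5,4.6,0]

```text
t: 12.47
ee_pos: [549.8, 41.4, 68.4]
orientation: [-1.405, 1.023, 1.296]
ft_force: [0.1, -7.7, 4.4]
width: 17.4
```

```bash
python3 c.py 1 5 4
```

```text
t 12.47 th 2.645 r 54.5 gx 543.8 Ft -8.67 Fr -0.29 Fx -1.6 tilt 0.093,-0.004 w 17.4 mom [-1.18  0.05 -0.07]
[[2.1, 0.2, 4.5, 0], [1.7, 0.2, 4.7, 0], [1.3, 0.1, 4.8, 0], [0.9, 0.1, 4.9, 0]]
```

Emit:
send_rows:
  rows:
    - [2.0,0.4,5.0,0]
    - [1.6,0.3,5.1,0]
    - [1.1,0.2,5.2,0]

```text
t: 12.72
ee_pos: [547.2, 52.6, 63.1]
orientation: [-1.41, 1.025, 1.293]
ft_force: [-0.7, -8.1, 3.3]
width: 17.4
```

```bash
python3 c.py 1 5 4
```

```text
t 12.72 th 2.878 r 55.2 gx 543.7 Ft -8.31 Fr -1.22 Fx -2.4 tilt 0.096,-0.009 w 17.4 mom [-1.35  0.12 -0.15]
[[1.0, 0.1, 4.9, 0], [0.6, 0.1, 5.0, 0], [0.1, 0.0, 5.0, 0], [-0.3, -0.0, 5.0, 0]]
```

Emit:
send_rows:
  rows:
    - [0.9,0.2,5.4,0]
    - [0.5,0.2,5.4,0]
    - [0.1,0.1,5.4,0]

```text
t: 12.97
ee_pos: [544.4, 64.3, 60.7]
orientation: [-1.416, 1.028, 1.29]
ft_force: [0.1, -10.1, 2.2]
width: 17.4
```

```bash
python3 c.py 1 5 4
```

```text
t 12.97 th 3.102 r 55.8 gx 543.5 Ft -9.91 Fr -1.80 Fx -2.1 tilt 0.098,-0.015 w 17.4 mom [-1.46  0.03 -0.13]
[[-0.1, -0.0, 5.0, 0], [-0.6, -0.0, 5.0, 0], [-1.0, -0.1, 4.9, 0], [-1.4, -0.1, 4.8, 0]]
```

Emit:
send_rows:
  rows:
    - [-0.3,0.1,5.4,0]
    - [-0.8,0,5.4,0]
    - [-1.2,0,5.3,0]

```text
t: 13.22
ee_pos: [541.6, 75.8, 61.0]
orientation: [-1.421, 1.03, 1.287]
ft_force: [2.1, -8.6, -4.1]
width: 17.3
```

```bash
python3 c.py 1 5 4
```

```text
t 13.22 th -2.968 r 56.2 gx 543.3 Ft -9.39 Fr 2.49 Fx 0.2 tilt 0.099,-0.021 w 17.3 mom [-1.35 -0.38 -0.12]
[[-1.2, -0.1, 4.9, 0], [-1.6, -0.2, 4.7, 0], [-2.0, -0.2, 4.6, 0], [-2.4, -0.2, 4.4, 0]]
```

Emit:
send_rows:
  rows:
    - [-1.5,0,5.2,0]
    - [-2.0,-0.1,5.0,0]
    - [-2.4,-0.1,4.8,0]

```text
t: 13.47
ee_pos: [538.9, 86.7, 63.9]
orientation: [-1.426, 1.033, 1.285]
ft_force: [5.4, -6.2, -9.8]
width: 17.3
```

```bash
python3 c.py 1 5 4
```

```text
t 13.47 th -2.760 r 56.6 gx 543.1 Ft -10.34 Fr 6.38 Fx 3.9 tilt 0.101,-0.026 w 17.3 mom [-0.88 -0.5  -0.04]
[[-2.2, -0.2, 4.5, 0], [-2.6, -0.2, 4.3, 0], [-2.9, -0.3, 4.0, 0], [-3.3, -0.3, 3.7, 0]]
```

Emit:
send_rows:
  rows:
    - [-1.9,-0.2,5.0,0]
    - [-2.3,-0.3,4.8,0]
    - [-2.7,-0.3,4.5,0]

```text
t: 13.72
ee_pos: [536.6, 96.3, 68.5]
orientation: [-1.432, 1.037, 1.283]
ft_force: [3.4, -7.7, -5.3]
width: 17.0
```

```bash
python3 c.py 1 5 4
```

```text
t 13.72 th -2.566 r 57.1 gx 542.9 Ft -9.74 Fr -0.06 Fx 1.6 tilt 0.101,-0.032 w 17.0 mom [-1.12 -0.31 -0.1 ]
[[-3.0, -0.3, 4.0, 0], [-3.4, -0.3, 3.7, 0], [-3.7, -0.4, 3.4, 0], [-4.0, -0.4, 3.0, 0]]
```

Time to fit the circle so far.

```bash
cat > fit.py <<'E'
import json,numpy as np
from scipy.optimize import least_squares
L=[json.loads(l) for l in open("log.txt")]
u=np.array([l[2] for l in L]);z=np.array([l[3] for l in L])
for fixed in(0,1):
    f=lambda p:np.hypot(u-p[0],z-p[1])-(55 if fixed else p[2])
    r=least_squares(f,[-53,135,55]);print(r.x.round(2),f(r.x).round(2))
json.dump(list(r.x[:2]),open("hub.json","w"))
E
python3 fit.py; python3 c.py 1 5 4
```

```text
[-51.09 134.16  55.03] [ 0.01 -0.01  0.01 -0.   -0.01 -0.01 -0.02  0.02  0.06 -0.01 -0.06  0.03]
[-51.12 134.13  55.  ] [ 0.03  0.    0.01 -0.01 -0.01 -0.02 -0.02  0.02  0.06 -0.01 -0.05  0.05]
t 13.72 th -2.594 r 55.0 gx 542.9 Ft -9.74 Fr 0.21 Fx 1.6 tilt 0.101,-0.032 w 17.0 mom [-1.12 -0.31 -0.1 ]
[[-2.9, -0.3, 4.1, 0], [-3.3, -0.3, 3.8, 0], [-3.6, -0.3, 3.5, 0], [-3.9, -0.4, 3.1, 0]]
```

Emit:
send_rows:
  rows:
    - [-2.9,-0.3,4.5,0]
    - [-3.3,-0.3,4.2,0]
    - [-3.6,-0.3,3.9,0]

```text
t: 13.97
ee_pos: [534.5, 105.1, 75.5]
orientation: [-1.436, 1.041, 1.282]
ft_force: [4.3, -5.6, -6.5]
width: 17.2
```

```bash
python3 c.py 1 5 4
```

```text
t 13.97 th -2.385 r 55.0 gx 542.8 Ft -9.10 Fr 0.32 Fx 3.0 tilt 0.101,-0.037 w 17.2 mom [-0.84 -0.48 -0.09]
[[-3.7, -0.4, 3.3, 0], [-4.0, -0.4, 3.0, 0], [-4.2, -0.4, 2.6, 0], [-4.5, -0.4, 2.2, 0]]
```

Emit:
send_rows:
  rows:
    - [-3.8,-0.4,3.6,0]
    - [-4.1,-0.4,3.3,0]
    - [-4.4,-0.4,2.9,0]

```text
t: 14.22
ee_pos: [532.7, 112.4, 84.4]
orientation: [-1.438, 1.044, 1.281]
ft_force: [4.7, -2.2, -8.3]
width: 17.1
```

```bash
python3 c.py 1 5 4
```

```text
t 14.22 th -2.172 r 55.0 gx 542.6 Ft -8.63 Fr 2.07 Fx 4.1 tilt 0.100,-0.041 w 17.1 mom [-0.27 -0.46  0.05]
[[-4.3, -0.4, 2.5, 0], [-4.5, -0.4, 2.1, 0], [-4.7, -0.4, 1.6, 0], [-4.8, -0.5, 1.2, 0]]
```

Emit:
send_rows:
  rows:
    - [-4.4,-0.5,2.6,0]
    - [-4.6,-0.5,2.2,0]
    - [-4.8,-0.5,1.8,0]

```text
t: 14.47
ee_pos: [531.2, 118.4, 96.2]
orientation: [-1.439, 1.047, 1.281]
ft_force: [3.7, -2.0, -7.7]
width: 17.6
```

```bash
python3 c.py 1 5 4
```

```text
t 14.47 th -1.930 r 55.1 gx 542.5 Ft -8.15 Fr 0.11 Fx 3.2 tilt 0.099,-0.042 w 17.6 mom [-0.33 -0.42  0.02]
[[-4.8, -0.4, 1.3, 0], [-4.9, -0.5, 0.9, 0], [-5.0, -0.5, 0.4, 0], [-5.0, -0.5, -0.0, 0]]
```

Emit:
send_rows:
  rows:
    - [-4.8,-0.5,1.4,0]
    - [-4.9,-0.5,1.0,0]
    - [-5.0,-0.5,0.5,0]

```text
t: 14.72
ee_pos: [530.4, 121.7, 111.4]
orientation: [-1.44, 1.048, 1.282]
ft_force: [3.4, -5.3, -6.6]
width: 17.5
```

```bash
python3 c.py 1 5 4
```

```text
t 14.72 th -1.645 r 55.1 gx 542.5 Ft -7.06 Fr -5.36 Fx 2.2 tilt 0.098,-0.043 w 17.5 mom [-0.69 -0.44 -0.1 ]
[[-5.0, -0.5, -0.1, 0], [-4.9, -0.5, -0.5, 0], [-4.9, -0.4, -1.0, 0], [-4.8, -0.4, -1.4, 0]]
```

Emit:
send_rows:
  rows:
    - [-5.0,-0.5,-0.5,0]
    - [-4.9,-0.5,-0.9,0]
    - [-4.9,-0.4,-1.3,0]

```text
t: 14.97
ee_pos: [530.7, 120.4, 128.2]
orientation: [-1.44, 1.047, 1.282]
ft_force: [4.2, -2.5, -7.6]
width: 17.3
```

```bash
python3 c.py 1 5 4
```

```text
t 14.97 th -1.339 r 55.1 gx 542.5 Ft -6.62 Fr -5.03 Fx 3.6 tilt 0.099,-0.042 w 17.3 mom [-0.43 -0.46 -0.03]
[[-4.7, -0.4, -1.6, 0], [-4.6, -0.4, -2.0, 0], [-4.4, -0.4, -2.4, 0], [-4.1, -0.4, -2.8, 0]]
```

Emit:
send_rows:
  rows:
    - [-4.6,-0.4,-1.9,0]
    - [-4.4,-0.4,-2.3,0]
    - [-4.1,-0.4,-2.7,0]

```text
t: 15.22
ee_pos: [532.2, 114.3, 143.7]
orientation: [-1.44, 1.045, 1.282]
ft_force: [4.1, -0.2, -6.2]
width: 17.0
```

```bash
python3 c.py 1 5 4
```

```text
t 15.22 th -1.035 r 55.1 gx 542.6 Ft -4.79 Fr -4.15 Fx 4.0 tilt 0.100,-0.042 w 17.0 mom [-0.06 -0.36 -0.04]
[[-4.0, -0.4, -2.9, 0], [-3.8, -0.3, -3.3, 0], [-3.5, -0.3, -3.6, 0], [-3.1, -0.3, -3.9, 0]]
```

Emit:
send_rows:
  rows:
    - [-3.9,-0.4,-3.0,0]
    - [-3.6,-0.3,-3.4,0]
    - [-3.3,-0.3,-3.7,0]

```text
t: 15.47
ee_pos: [534.6, 104.2, 156.5]
orientation: [-1.44, 1.044, 1.281]
ft_force: [4.7, -1.1, -9.5]
width: 17.6
```

```bash
python3 c.py 1 5 4
```

```text
t 15.47 th -0.734 r 55.1 gx 542.7 Ft -4.84 Fr -8.48 Fx 4.4 tilt 0.100,-0.042 w 17.6 mom [-0.11 -0.45  0.02]
[[-3.0, -0.3, -4.0, 0], [-2.6, -0.2, -4.2, 0], [-2.2, -0.2, -4.5, 0], [-1.8, -0.2, -4.7, 0]]
```

Emit:
send_rows:
  rows:
    - [-2.5,-0.2,-4.0,0]
    - [-2.2,-0.2,-4.3,0]
    - [-1.8,-0.2,-4.5,0]

```text
t: 15.72
ee_pos: [537.7, 91.5, 165.1]
orientation: [-1.439, 1.043, 1.281]
ft_force: [2.3, 1.9, -3.9]
width: 17.4
```

```bash
python3 c.py 1 5 4
```

```text
t 15.72 th -0.449 r 55.0 gx 543.0 Ft -2.92 Fr -2.94 Fx 2.6 tilt 0.101,-0.040 w 17.4 mom [ 0.43 -0.15  0.07]
[[-1.8, -0.2, -4.7, 0], [-1.3, -0.1, -4.8, 0], [-0.9, -0.1, -4.9, 0], [-0.5, -0.0, -5.0, 0]]
```

Emit:
send_rows:
  rows:
    - [-1.6,-0.1,-4.7,0]
    - [-1.1,-0.1,-4.8,0]
    - [-0.7,0,-4.9,0]

```text
t: 15.97
ee_pos: [541.3, 76.6, 169.9]
orientation: [-1.438, 1.042, 1.281]
ft_force: [2.9, 3.0, -5.8]
width: 17.3
```

```bash
python3 c.py 1 5 4
```

```text
t 15.97 th -0.155 r 55.0 gx 543.2 Ft -3.20 Fr -5.34 Fx 3.5 tilt 0.102,-0.040 w 17.3 mom [ 0.48 -0.29  0.09]
[[-0.3, -0.0, -5.0, 0], [0.1, 0.0, -5.0, 0], [0.6, 0.1, -5.0, 0], [1.0, 0.1, -4.9, 0]]
```

Emit:
send_rows:
  rows:
    - [-0.1,0,-5.0,0]
    - [0.3,0,-5.0,0]
    - [0.7,0.1,-5.0,0]

```text
t: 16.22
ee_pos: [545.1, 60.6, 170.0]
orientation: [-1.438, 1.041, 1.28]
ft_force: [3.5, 4.2, -5.4]
width: 17.5
```

```bash
python3 c.py 1 5 4
```

```text
t 16.22 th 0.144 r 55.1 gx 543.4 Ft -2.53 Fr -5.86 Fx 4.3 tilt 0.102,-0.039 w 17.5 mom [ 0.83 -0.31  0.14]
[[1.1, 0.1, -4.9, 0], [1.6, 0.2, -4.7, 0], [2.0, 0.2, -4.6, 0], [2.4, 0.2, -4.4, 0]]
```

```bash
cat > fit2.py <<'E'
import json,numpy as np
np.set_printoptions(precision=2,suppress=True)
L=[json.loads(l) for l in open("log.txt")]
U0,Z0=json.load(open("hub.json"))
from h import Y
D={}
for l in L:D[l[0]]=l
L=list(D.values())
th=np.array([np.arctan2(-(l[2]-U0),l[3]-Z0) for l in L]);F=np.array([l[8] for l in L]);s=np.array([l[6] for l in L])
f=F@Y*-np.cos(th)-F[:,2]*np.sin(th)
# model: Ft = -s*fr + A cos + B sin
fr=F@Y*-np.sin(th)+F[:,2]*np.cos(th)
for ex in(0,1):
    A=np.c_[-s,np.cos(th),np.sin(th)]
    if ex:A=np.c_[A,fr]
    p,*_=np.linalg.lstsq(A,f,rcond=None);res=f-A@p
    cov=np.linalg.inv(A.T@A)*res.var()
    # weight aid torque a(th)=A cos+B sin ; F on tool in cw tang dir positive = wheel drives. a=-M sin(th-th_b) at bottom th_b stable => 
    amp=np.hypot(p[1],p[2]); ph=np.arctan2(p[2],p[1]) # max aid at ph, stable bottom at ph+pi/2
    print(p,"amp N",amp,"torque",amp*.055,"wheel angle for heavy down",np.arctan2(np.sin(ph+np.pi/2),np.cos(ph+np.pi/2)),"sd",np.sqrt(cov[1,1])/amp,"rms",res.std())
print(np.c_[th,f,res])
E
python3 fit2.py
```

```text
[6.09 3.39 1.01] amp N 3.540089902966589 torque 0.1947049446631624 wheel angle for heavy down 1.8590570621797915 sd 0.03150054500172633 rms 0.3606977457426568
[6.05 3.43 1.03 0.01] amp N 3.584163206375059 torque 0.19712897635062826 wheel angle for heavy down 1.8611651637129032 sd 0.04984626760939184 rms 0.3600246750997624
[[  0.98  -3.52  -0.17]
 [  1.27  -4.19  -0.05]
 [  1.56  -5.09  -0.03]
 [  1.85  -5.84   0.21]
 [  2.13  -6.53   0.51]
 [  2.37  -8.18  -0.33]
 [  2.6   -8.68  -0.22]
 [  2.83  -8.36   0.66]
 [  3.06  -9.98  -0.58]
 [ -3.01  -9.29   0.28]
 [ -2.79 -10.12  -0.55]
 [ -2.59  -9.74  -0.22]
 [ -2.38  -9.1    0.15]
 [ -2.17  -8.63   0.19]
 [ -1.93  -8.15   0.07]
 [ -1.64  -7.06   0.33]
 [ -1.34  -6.62  -0.31]
 [ -1.03  -4.79   0.43]
 [ -0.73  -4.84  -0.57]
 [ -0.45  -2.92   0.51]
 [ -0.16  -3.2   -0.33]
 [  0.14  -2.53   0.03]]
```

Emit:
send_rows:
  rows:
    - [1.3,0.1,-4.8,0]
    - [1.7,0.2,-4.7,0]
    - [2.1,0.2,-4.5,0]
    - [2.5,0.2,-4.3,0]

```text
t: 16.55
ee_pos: [549.9, 40.9, 162.8]
orientation: [-1.437, 1.04, 1.28]
ft_force: [2.2, 5.5, -3.8]
width: 17.4
```

```bash
python3 c.py 1 5 5
```

```text
t 16.55 th 0.539 r 55.1 gx 543.8 Ft -2.22 Fr -5.76 Fx 3.4 tilt 0.103,-0.038 w 17.4 mom [ 1.02 -0.11  0.17]
[[2.9, 0.3, -4.1, 0], [3.3, 0.3, -3.8, 0], [3.6, 0.4, -3.5, 0], [3.9, 0.4, -3.1, 0], [4.1, 0.4, -2.8, 0]]
```

Emit:
send_rows:
  rows:
    - [3.1,0.3,-3.8,0]
    - [3.4,0.3,-3.5,0]
    - [3.7,0.4,-3.2,0]
    - [4.0,0.4,-2.9,0]
    - [4.2,0.4,-2.6,0]

```text
t: 16.97
ee_pos: [554.3, 22.6, 144.2]
orientation: [-1.437, 1.04, 1.279]
ft_force: [0.5, 7.1, 0.3]
width: 17.3
```

```bash
python3 c.py 1 5 5
```

```text
t 16.97 th 1.024 r 55.0 gx 544.0 Ft -3.80 Fr -5.67 Fx 2.0 tilt 0.103,-0.038 w 17.3 mom [1.06 0.02 0.17]
[[4.4, 0.4, -2.2, 0], [4.6, 0.5, -1.8, 0], [4.8, 0.5, -1.4, 0], [4.9, 0.5, -0.9, 0], [4.9, 0.5, -0.5, 0]]
```

Emit:
send_rows:
  rows:
    - [4.5,0.4,-1.9,0]
    - [4.6,0.5,-1.6,0]
    - [4.8,0.5,-1.2,0]
    - [4.9,0.5,-0.7,0]
    - [4.9,0.5,-0.3,0]

```text
t: 17.38
ee_pos: [556.2, 14.9, 119.0]
orientation: [-1.438, 1.039, 1.278]
ft_force: [0.0, 5.1, 4.1]
width: 17.0
```

```bash
python3 c.py 1 5 5; python3 fit2.py | head -2
```

```text
t 17.38 th 1.509 r 55.1 gx 544.2 Ft -4.44 Fr -4.74 Fx 1.2 tilt 0.104,-0.039 w 17.0 mom [0.83 0.14 0.15]
[[5.0, 0.5, 0.1, 0], [4.9, 0.5, 0.6, 0], [4.9, 0.5, 1.0, 0], [4.8, 0.5, 1.5, 0], [4.6, 0.5, 1.9, 0]]
[6.06 3.42 1.03] amp N 3.568142086176353 torque 0.19624781473969943 wheel angle for heavy down 1.8641529637432828 sd 0.02963622523270271 rms 0.3649972549336144
[6.02 3.47 1.06 0.01] amp N 3.628715797803556 torque 0.19957936887919556 wheel angle for heavy down 1.8664615109923655 sd 0.04565201238970911 rms 0.36362656335370286
```

Emit:
send_rows:
  rows:
    - [5.0,0.5,0.3,0]
    - [4.9,0.5,0.8,0]
    - [4.8,0.5,1.2,0]
    - [3.0,0.4,1.1,0]
    - [0,0,0,0]

```text
t: 17.8
ee_pos: [555.6, 17.3, 98.8]
orientation: [-1.439, 1.04, 1.278]
ft_force: [-1.0, 4.4, 7.2]
width: 17.5
```

```bash
python3 c.py 1 3 2
```

```text
t 17.80 th 1.879 r 55.1 gx 544.2 Ft -5.52 Fr -6.52 Fx 0.0 tilt 0.105,-0.040 w 17.5 mom [0.63 0.12 0.08]
[[2.8, 0.3, 1.1, 0], [2.7, 0.3, 1.2, 0]]
```

Emit:
send_rows:
  rows:
    - [0,0,0,0]
    - [0,0,0,0]
    - [0,0,0,0]

```text
t: 18.05
ee_pos: [555.6, 17.4, 98.3]
orientation: [-1.44, 1.04, 1.279]
ft_force: [-2.7, 3.8, 7.5]
width: 17.5
```

Run:
```python
from c import *
step(1,3,1,False)
s=ctrl.get_image("scene");crop(s,200,140,220,165,3,"pics/s9.png")
t=ctrl.get_image("top");cv2.imwrite("pics/t9.png",t["img"][:,:,::-1])
step(1,3,1,False)
print(ctrl.get_obs()["qvel"])
```

```text
t 18.05 th 1.888 r 55.1 gx 544.2 Ft -5.83 Fr -6.39 Fx -1.8 tilt 0.105,-0.040 w 17.5 mom [0.46 0.28 0.08]
[[2.8, 0.3, 1.1, 0]]
t 18.15 th 1.888 r 55.1 gx 544.2 Ft -4.76 Fr -4.56 Fx -1.6 tilt 0.105,-0.040 w 17.7 mom [0.57 0.23 0.08]
[[2.8, 0.3, 1.1, 0]]
[-0. -0.  0.  0. -0.  0.]
```

View pics/s9.png

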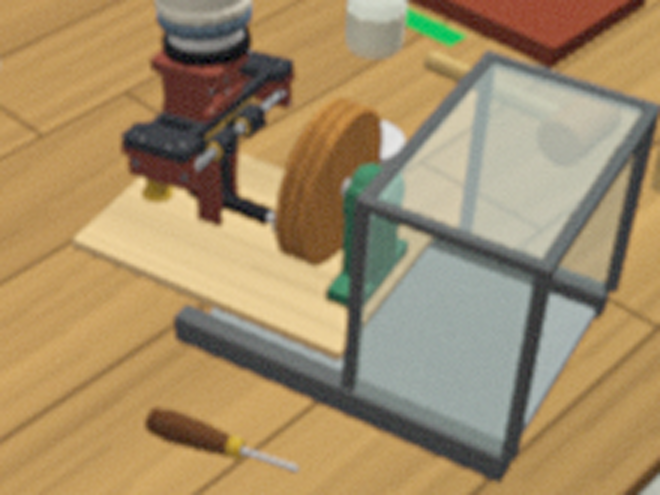

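View pics/t9.png

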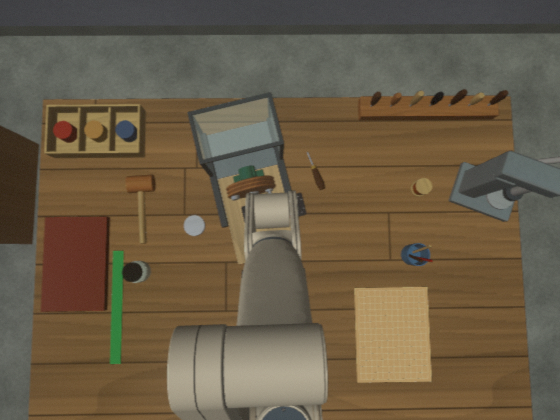

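The tray's front corner is still at crop (75,240), as it was right after the pull. The wheel is gripped and still, and the other things have not moved. I'll hand the job in.

Run:
```python
from workcell import ctrl
print(ctrl.close_job())
```

```text
the job is handed in; nothing more can be done
None
```

I pulled the tray out, cranked the wheel one full turn to find the heavy side, brought that side down, and handed the job in at about 18 s still gripping the handle. No verdict was reported.

- **Tray:** The first pull ended with the fingers slipping off the post. I gripped it again and pulled until it held firm at about 16 N in x, and it was no further out afterwards. It moved only about 125 mm, because by the pictures it seems to have started about 20 mm out. Set against the guard front, it is at roughly 142–148 mm, so how close it is to the 144 mm mark rests mainly on that firm stop. The last scene picture shows it in the same place.
- **Heavy side:** The force fit gave 6.1 N drag and 3.6 N imbalance at the handle (0.196 N m), both in the range given. Heavy side down is at a wheel angle of 1.86 rad, ±0.05 from the fit. The gripper had rolled slightly, which could add up to about 0.1 rad of error.
- **Final hold:** The wheel is at 1.89 rad, inside the 0.33 rad allowed. The arm was still, the fingers were closed on the handle at 17.5 mm, and the force was about 6 N. I did not do a reverse sweep as a second check.
- **Bench:** In the last top picture, the tin, awl, spool, jar, mallet and cup are where they started.

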